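# Crosswise tightening pass on a plaster mould's cover

### The job

Do the next tightening pass on the round plaster mould with the four bar knobs: turn each knob clockwise, by less than a quarter turn, until its bar points straight at the centre of the cover, in line with the short black mark there, and no further. Work crosswise so the cover closes evenly: begin with any knob, finish it, do the one straight across next, and only then the other two.

Things in the scene. Friction and masses are not known exactly. Their poses are not given: they have to be found in the camera images.
- knob_a: Black bar knob A in the ring of four on the round plywood cover (228 mm across) of the fixed round plaster mould (250 mm). Upright bar 50 long, 14 thick, 32 high (6 to 38 mm above the origin), on a 42 mm steel disc 8 mm high, on a 56 mm steel washer. Origin: turning axis at the disc's underside, 96 mm above the table, 80 mm from the cover's centre. Straight across from knob C, axes 160 mm apart.
- knob_b: Knob B, like A, straight across from knob D; the ring goes A, B, C, D, 90 degrees apart. On every knob z is up and x runs along the bar, pointing at the cover's centre (and the knob across) when done. It starts 40 to 69 degrees short, so it needs that much clockwise turn seen from above; the bar's two ends look alike.
- knob_c: Knob C, like A, straight across from A. Every knob only turns about its z (never rises or sinks), stiffly, about 0.1 N m, stays where it is left, and can be turned some 57 degrees too far before a stop.
- knob_d: Knob D, like A, straight across from B. A black line 24 mm long on the cover, from the middle towards each knob, marks where its bar must point. Nothing on the cover between the knobs stands higher than 6 mm above it.

How it is judged:
By the outcome, as a careful person would: the job done as asked, in the order asked, and still so for the second after the job is handed in, with the robot touching nothing.
It also fails if it takes over 58 s, if anything falls off the work surface, if the arm or the gripper's body presses on something with over 40 N, if the wrist force passes 120 N, or if a joint passes its speed limit or range.

### The arm

A 6-joint arm with a two-finger parallel gripper is mounted at the origin on the work surface. World frame = base frame: x ahead of the robot, y to its left, z up, the work surface at z = 0. Lengths are in mm, angles in rad, forces in N, time in s.
With the tool pointing down it reaches from about 275 to 825 mm from the base axis. Payload 4.9 kg.
Tool frame: the origin (TCP) lies at the very end of the fingers, on their centre line; the grasp point (between the pads) lies 19 mm behind it; z points along the fingers, y is the line along which they close (so a half turn about z gives the same grasp; the last joint's range is limited). The gripper opens to 85 mm and grips with 20 to 120 N. Pads are 22 mm wide; open, the fingers measure 114 mm over their backs; the gripper's body (76 mm by 85 mm) begins 54 mm behind the grasp point. The pads swing forward as they close: fully open they stand 13 mm farther back than shut.
Start: joints at [-1.386, 0.326, -0.193, 1.052, 0, 1.437], TCP at [172.397, -522.301, 231.281] pointing down, gripper open.
Joint ranges: [-2.65, 2.65], [-0.97, 1.79], [-1.3, 1.35], [-1.93, 2.1], [-1.47, 1.37], [-3.14, 3.14]. Speed limits (rad/s): [2.57, 2.57, 3.14, 3.14, 3.14, 3.14].

### API

Orientations are given as [roll, pitch, yaw] about the fixed x, y, z axes, in that order (R = Rz(yaw) Ry(pitch) Rx(roll)).
In Python, from bench import bot, solve_ik, imaging gives the robot as it stands. Calls block until the motion is done:
- bot.move_ptp(position, orientation): joint-space move of the TCP to a pose.
- bot.movel(position, rot=None, max_speed=150, threshold=None): straight line of the TCP; rot=None keeps the orientation; max_speed is the mean speed in mm/s. With threshold (N) it stops when the force on the tool has changed by that much, and returns True; else False.
- bot.move_j(angles): joint-space move.
- bot.grip(opening, effort=None): opening from 0.0 (shut) to 1.0 (fully open); effort is the grip in N (None keeps the last); returns when the fingers have stopped.
- bot.dwell(seconds).
- solve_ik(position, orientation): joint angles nearest the present ones, or None.
- bot.get_state(): the state.
- imaging.capture(name): name is "scene" or "top" or "wrist"; returns the picture (420x560x3 uint8, blue, green, red); there is no depth.
- imaging.camera_model(name): a dict with "K" (3x3 intrinsics, pixels), "k1" (the pictures are not rectified: a ray, as slopes to the right and down, at radius r is drawn at 1 + k1 r^2 times it, then the intrinsics apply), "position" and "rotation" of the camera in the world. Camera axes: x right, y up, looking along -z (the intrinsics and any distortion apply to the point x, -y, -z); pixel columns grow to the right and rows downward; lengths in mm; the calibration is good to about 2 mm. A picture is of the moment at which its call begins: read the wrist's pose just before it. camera_model takes no time and is no camera call; for the wrist camera it gives the pose at the moment of the call.
A pose or a line that the arm cannot do raises bot.IKError and nothing moves.
- bot.sign_off(): hands the job in; it is judged then, once.
The state is a dict: "t": time; "qpos": joint angles; "joint_velocities": joint speeds; "effort": joint torques, N m; "tcp_pos": TCP position; "orientation": TCP orientation; "contact_force": force on the tool from outside, world axes, zero at the start; "wrist_torque": the same for the moment, N m; "opening": opening from 0.0 (shut) to 1.0 (fully open); "gripper_force": force on a finger pad.
Only numpy, scipy, OpenCV 4.12 (cv2) and the standard library are available. Lean on these libraries where they do the work, as an engineer would, in place of code of your own. Each camera call takes 0.05 s, during which the arm holds its last target. There are 200 camera calls.

## Working session

There is one attempt and no reset: what is moved stays moved. The work goes in short steps, each a Python script; the robot and the scene stay as the last script left them, time stands still between calls to the robot, and variables do not carry over. Pictures are saved under pics/ and viewed, at most 10 in all, crops included, and the job is handed in when it is done.

```bash
ls; mkdir -p pics; python3 - <<'E'
from bench import bot, imaging
import cv2, numpy as np
ims=[imaging.capture(n) for n in ("scene","top")]
for n,i in zip(("scene","top"),ims):
    cv2.imwrite(f"pics/{n}0.png",i)
    m=imaging.camera_model(n); print(n,m)
print(bot.get_state()["t"])
E
```

```text
pics
scene {'K': array([[411.92362499,   0.        , 275.43828707],
       [  0.        , 411.92362499, 214.4118052 ],
       [  0.        ,   0.        ,   1.        ]]), 'k1': -0.09470744818192933, 'position': array([ 914.93830901, -136.12332535,  679.80303815]), 'rotation': array([ 0.64418719, -0.00243625,  1.04426235])}
top {'K': array([[490.42365104,   0.        , 275.43065178],
       [  0.        , 490.42365104, 201.78792922],
       [  0.        ,   0.        ,   1.        ]]), 'k1': -0.07794438812998, 'position': array([514.88307172,  51.47410003, 818.74579921]), 'rotation': array([ 0.09007524,  0.02337658, -1.55897544])}
0.1
```

View pics/top0.png

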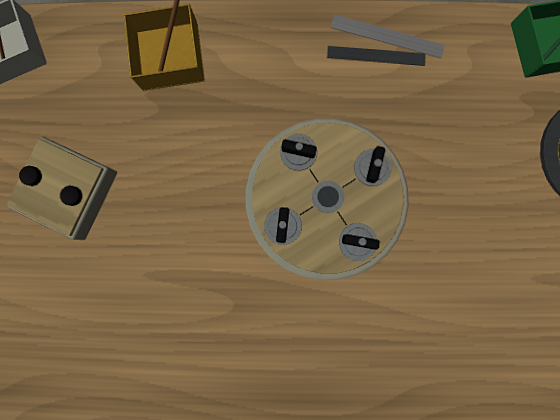

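The top view shows the mould centred near (328,197), with the knobs at about (299,150), (374,166), (360,242) and (283,226). Each bar needs roughly 45° clockwise.

```bash
cat > h.py <<'E'
from bench import bot, solve_ik, imaging
import cv2, numpy as np
from scipy.spatial.transform import Rotation as R
def cast(m,px,z):
    px=np.asarray(px,float).reshape(-1,1,2)
    n=cv2.undistortPoints(px,m["K"],np.array([m["k1"],0,0,0.]))[:,0]
    d=R.from_euler("xyz",m["rotation"]).apply(np.c_[n[:,0],-n[:,1],-np.ones(len(n))])
    p=np.array(m["position"]); return (p+d*((z-p[2])/d[:,2])[:,None])[:,:2]
def project(m,P):
    c=R.from_euler("xyz",m["rotation"]).inv().apply(np.atleast_2d(P)-m["position"])
    s=np.c_[c[:,0],-c[:,1]]/-c[:,2:]; s*=1+m["k1"]*(s**2).sum(1,keepdims=True)
    return s@m["K"][:2,:2].T+m["K"][:2,2]
def bars(im,m,c,th=45,rmin=50,rmax=112,z=134):
    """black blobs on plane z within the ring about c: centre, angle(deg), length, width"""
    mask=(im.max(2)<th).astype(np.uint8)
    mask=cv2.morphologyEx(mask,cv2.MORPH_CLOSE,np.ones((3,3)))
    out=[]
    for k in cv2.findContours(mask,cv2.RETR_EXTERNAL,cv2.CHAIN_APPROX_NONE)[0]:
        if cv2.contourArea(k)<80: continue
        w=cast(m,k,z).astype(np.float32)
        (x,y),(a,b),t=cv2.minAreaRect(w)
        if a<b: a,b,t=b,a,t+90
        r=np.hypot(x-c[0],y-c[1])
        if rmin<r<rmax and 35<a<75: out.append((x,y,t%180,a,b))
    return np.array(out)
E
python3 - <<'E'
from h import *
np.set_printoptions(precision=1,suppress=True)
im=cv2.imread("pics/top0.png"); m=imaging.camera_model("top")
c=cast(m,[[328,197]],102)[0]; print(c)
b=bars(im,m,c); print(b); print(b[:,:2].mean(0))
for r in b: print("phi", np.degrees(np.arctan2(*(c-r[:2])[::-1]))%180)
w=imaging.camera_model("wrist"); s=bot.get_state(); print(w,s["tcp_pos"],s["orientation"])
E
```

```text
[587.2  -8. ]
[[522.6 -50.4  80.3  51.4  14.2]
 [544.3  58.4 174.2  48.4  13.7]
 [631.2 -72.2 166.3  52.5  16.7]
 [652.9  36.6  77.3  49.4  17.9]]
[587.8  -6.9]
phi 33.22980212575949
phi 122.86990988794302
phi 124.42844470939878
phi 34.20024955465135
{'K': array([[289.4,   0. , 280.2],
       [  0. , 289.4, 206. ],
       [  0. ,   0. ,   1. ]]), 'k1': -0.05640620585480023, 'position': array([ 247.3, -497.3,  373.3]), 'rotation': array([-0.3,  0. , -1.3])} [ 172.3 -521.8  230.6] [-3.1 -0.   0.3]
```

```bash
python3 - <<'E'
from h import *
np.set_printoptions(precision=2,suppress=True)
bot.grip(0.4)
bot.move_ptp([570,-8,235],[np.pi,0,0])
s=bot.get_state(); m=imaging.camera_model("wrist"); im=imaging.capture("wrist")
cv2.imwrite("pics/w1.png",im)
mt=imaging.camera_model("top"); it=cv2.imread("pics/top0.png")
print(s["t"],s["qpos"],s["tcp_pos"],s["orientation"],s["opening"])
for I,M in((it,mt),(im,m)):
  for z in (134,120):
    b=bars(I,M,[587,-8],z=z); print(z);print(b, b[:,:2].mean(0))
print(M["position"],M["rotation"])
for p in [(522,-50,31),(544,58,121),(631,-72,121),(652,37,31)]:
  for k in (0,180,-180):
    q=[solve_ik([p[0],p[1],109],[np.pi,0,np.radians(p[2]+k+d)]) for d in (50,0)]
    print(p,k,q[0],None if q[1] is None else q[1][5])
E
```

```text
2.9667 [-0.14  0.36 -0.13  1.08 -0.    3.  ] [570.01  -8.79 234.99] [ 3.14 -0.   -0.  ] 0.4028492412841847
134
[[522.64 -50.36  80.27  51.39  14.17]
 [544.3   58.4  174.23  48.43  13.72]
 [631.22 -72.22 166.32  52.5   16.71]
 [652.9   36.59  77.28  49.41  17.89]] [587.77  -6.9 ]
120
[[522.8  -52.44  80.27  52.44  14.46]
 [544.9   58.54 174.23  49.42  14.  ]
 [633.6  -74.75 166.32  53.58  17.05]
 [655.73  36.28  77.28  50.42  18.25]] [589.26  -8.09]
134
[[549.24  54.47 174.38  56.71  17.61]
 [634.13 -71.59 166.74  48.4   19.06]] [591.69  -8.56]
120
[[543.51  58.12 174.38  59.97  18.63]
 [633.28 -75.19 166.74  51.18  20.15]] [588.39  -8.53]
[648.98  -9.01 377.69] [-0.31 -0.   -1.57]
(522, -50, 31) 0 [-0.24  0.4  -0.43  0.74  0.    1.49] 2.364227763008353
(522, -50, 31) 180 [-0.24  0.4  -0.43  0.74  0.   -1.65] -0.7773648905814396
(522, -50, 31) -180 [-0.24  0.4  -0.43  0.74  0.   -1.65] -0.7773648905814401
(544, 58, 121) 0 [-0.03  0.43 -0.37  0.77  0.    0.13] 1.0010198565881172
(544, 58, 121) 180 [-0.03  0.43 -0.37  0.77  0.   -3.01] -2.140572797001676
(544, 58, 121) -180 [-0.03  0.43 -0.37  0.77  0.   -3.01] -2.140572797001676
(631, -72, 121) 0 [-0.23  0.58 -0.12  0.87  0.   -0.07] 0.799981790914257
(631, -72, 121) 180 [-0.23  0.58 -0.12  0.87  0.    3.07] -2.3416108626755356
(631, -72, 121) -180 [-0.23  0.58 -0.12  0.87  0.    3.07] -2.3416108626755356
(652, 37, 31) 0 [-0.06  0.61 -0.06  0.9   0.    1.67] 2.544286182563373
(652, 37, 31) 180 [-0.06  0.61 -0.06  0.9   0.   -1.47] -0.5973064710264202
(652, 37, 31) -180 [-0.06  0.61 -0.06  0.9   0.   -1.47] -0.5973064710264206
```

View pics/w1.png

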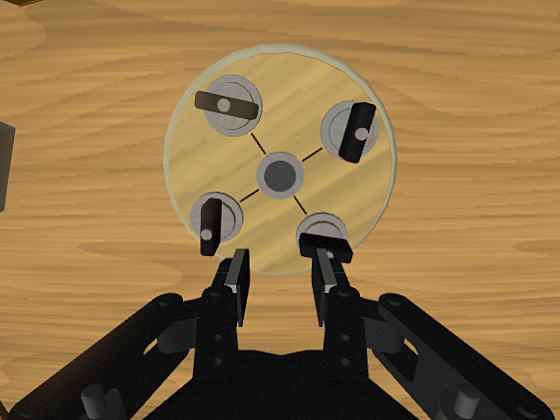

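The wrist view shows the bright bar caps at about (223,105), (362,134) and (207,235), with the fourth partly hidden. I'll use the caps in both views as the axis points.

```bash
python3 - <<'E'
from h import *
np.set_printoptions(precision=1,suppress=True)
def dot(im,p,r=6):
    x,y=p; w=im[y-r:y+r+1,x-r:x+r+1].max(2).astype(float)
    yy,xx=np.mgrid[-r:r+1,-r:r+1]; k=(w>75)&(xx**2+yy**2<=r*r)
    return [x+xx[k].mean(),y+yy[k].mean(),k.sum()]
mt=imaging.camera_model("top");mw=imaging.camera_model("wrist")
for f,m,P,r in(("top0",mt,[(299,147),(378,163),(362,242),(283,225)],4),("w1",mw,[(223,105),(362,134),(207,235)],7)):
    d=np.array([dot(cv2.imread(f"pics/{f}.png"),p,r) for p in P]); print(d)
    for z in (134,140):
        q=cast(m,d[:,:2],z); print(z,q.tolist() and q)
        for i,j in((0,2),(1,3)):
            if j<len(q):
                v=q[j]-q[i]; print("dist",np.hypot(*v),"ang",np.degrees(np.arctan2(v[1],v[0]))%180)
        v=q[1]-q[0]; print("adj",np.hypot(*v),"ang",np.degrees(np.arctan2(v[1],v[0]))%180)
print(cast(mt,[[328,196.5]],106),cast(mw,[[280,174.5]],106))
a=cv2.resize(cv2.imread("pics/top0.png")[110:290,240:420],None,fx=3.3,fy=3.3,interpolation=cv2.INTER_CUBIC); cv2.imwrite("pics/c1.png",a)
E
```

```text
[[298.9 146.1  33. ]
 [377.6 162.3  34. ]
 [362.  241.4  39. ]
 [282.3 224.5  35. ]]
134 [[656.2  35.9]
 [633.9 -75.3]
 [522.4 -52.8]
 [544.8  58.2]]
dist 160.52011713838078 ang 33.57030929333257
dist 160.47346080123208 ang 123.70068968093584
adj 113.45062172545964 ang 78.67123964323272
140 [[654.9  36.1]
 [632.8 -74.2]
 [522.3 -51.9]
 [544.6  58.1]]
dist 159.11357955327648 ang 33.57030929333257
dist 159.06733203648594 ang 123.70068968093584
adj 112.45652474649502 ang 78.67123964323274
[[223.1 104.9 144. ]
 [361.8 133.9 135. ]
 [205.9 234.3  98. ]]
134 [[655.3  36.7]
 [632.6 -76.4]
 [542.7  59.1]]
dist 114.80112793222996 ang 168.70179140191536
adj 115.29760106608019 ang 78.6529106061872
140 [[655.2  35.5]
 [633.  -74.7]
 [545.4  57.5]]
dist 111.97450054171208 ang 168.70179140191536
adj 112.45874953992815 ang 78.65291060618719
[[587.6  -7.7]] [[592.6  -8.9]]
```

View pics/c1.png

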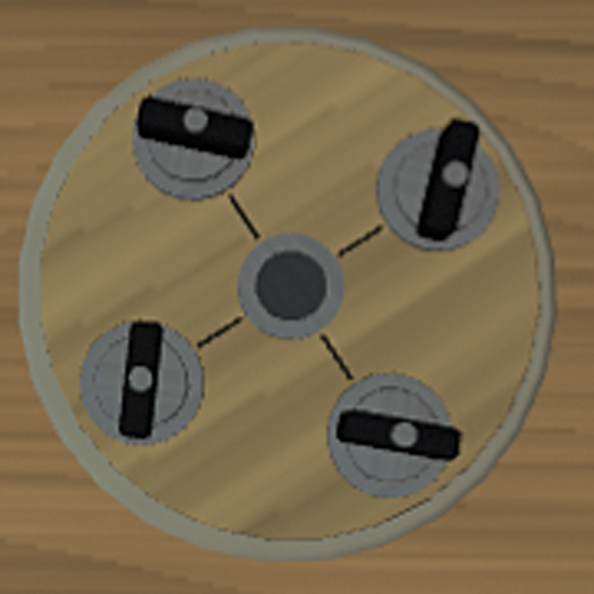

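```bash
cat >> h.py <<'E'
C=np.array([589,-8.4]); PH=33.64
KN={"near":(PH+180,80),"far":(PH,77),"left":(PH+90,174),"right":(PH-90,166)}  # direction from centre, bar angle
def turn(name):
    a,b=KN[name]; t=np.radians(a); x,y=C+80*np.array([np.cos(t),np.sin(t)])
    e=[np.pi,0,np.radians(b)]
    end=b-((b-a)%180); 
    assert 35<b-end<75
    bot.grip(0.45)
    bot.move_ptp([x,y,160],e)
    bot.movel([x,y,111],max_speed=100)
    bot.grip(0.0,30)
    s=bot.get_state(); q=np.array(s["qpos"]); print(name,"gripped",s["opening"],s["gripper_force"],s["contact_force"],s["t"])
    g=solve_ik([x,y,111],[np.pi,0,np.radians(end)]); q0=solve_ik([x,y,111],e)
    d=g[5]-q0[5]; print("dq6",np.degrees(d),b-end, np.degrees(np.array(g)[:5]-q[:5]))
    assert abs(abs(np.degrees(d))-(b-end))<2
    for f in (.5,1): bot.move_j(np.array(q0)+f*(np.array(g)-q0))
    bot.dwell(.2); s=bot.get_state()
    print("yaw",np.degrees(s["orientation"][2]),"target",end,"tq",s["wrist_torque"],s["contact_force"],s["tcp_pos"])
    bot.grip(0.45)
    bot.movel([x,y,160],max_speed=150)
    print("t",bot.get_state()["t"])
E
python3 - <<'E'
from h import *
np.set_printoptions(precision=2,suppress=True)
turn("near")
im=imaging.capture("top"); cv2.imwrite("pics/t2.png",im)
a=cv2.resize(im[110:290,240:420],None,fx=3.3,fy=3.3,interpolation=cv2.INTER_CUBIC); cv2.imwrite("pics/c2.png",a)
E
```

```text
near gripped 0.15722958188983424 31.8470960855484 [-3.52 -0.1   5.48] 5.5583
dq6 46.359999999999964 46.360000000000014 [-0.    0.09 -0.02 -0.1   0.01]
yaw 33.622455457467176 target 33.639999999999986 tq [ 0.12  0.66 -0.18] [-3.65  0.78  5.75] [522.07 -52.69 111.95]
t 7.55
```

View pics/c2.png

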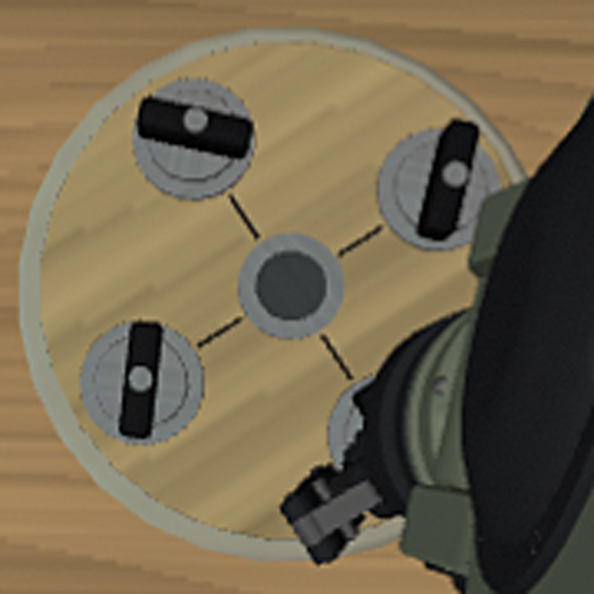

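The arm hides the knob in this picture, so I'll back away and check the bar.

```bash
cat >> h.py <<'E'
def check(n):
    bot.move_ptp([400,-330,250],[np.pi,0,np.radians(0)])
    im=imaging.capture("top"); m=imaging.camera_model("top"); cv2.imwrite(f"pics/t{n}.png",im)
    cv2.imwrite(f"pics/c{n}.png",cv2.resize(im[110:290,240:420],None,fx=3.3,fy=3.3,interpolation=cv2.INTER_CUBIC))
    print(bars(im,m,C,z=125)); print(bot.get_state()["t"])
E
python3 - <<'E'
from h import *
np.set_printoptions(precision=1,suppress=True)
check(3)
E
```

```text
[[522.1 -51.9  33.3  50.5  16.7]
 [544.7  58.5 174.2  49.1  13.9]
 [632.8 -73.8 166.3  53.2  16.9]
 [654.7  36.2  77.3  49.7  18.1]]
8.85
```

View pics/c3.png

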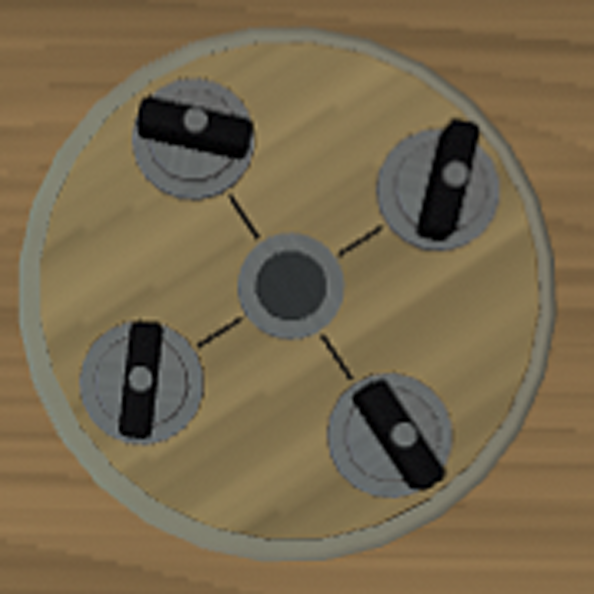

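The lower-right knob at (405,433) in the crop now lines up with its mark. It measures 33.3° against a target of 33.6°. Next is the knob straight across, then the other two.

```bash
python3 - <<'E'
from h import *
np.set_printoptions(precision=2,suppress=True)
turn("far"); check(4)
E
```

```text
far gripped 0.15577946434349507 32.31157422065735 [-3.62 -0.32  6.25] 11.7083
dq6 43.36 43.36 [-0.01  0.08 -0.03 -0.09  0.  ]
yaw 33.633775312939555 target 33.64 tq [ 0.01  0.68 -0.04] [-3.15  0.78  5.84] [655.54  35.98 112.12]
t 13.65
[[522.06 -51.93  33.33  50.47  16.7 ]
 [544.68  58.49 174.23  49.06  13.9 ]
 [632.75 -73.85 166.32  53.19  16.93]
 [655.11  36.44  33.6   52.28  16.84]]
15.3667
```

```bash
python3 - <<'E'
from h import *
np.set_printoptions(precision=2,suppress=True)
turn("left"); turn("right"); check(5)
E
```

```text
left gripped 0.15466923686442074 33.48956823348999 [-1.03  0.35  4.65] 18.4833
dq6 50.36 50.36 [-0.01  0.06 -0.05 -0.02 -0.01]
yaw 123.59462980076418 target 123.64 tq [-0.26  0.4  -0.11] [-1.17 -1.38  6.5 ] [545.01  57.66 111.89]
t 20.525
right gripped 0.15575051403877685 33.506280183792114 [-1.62 -0.12  5.17] 22.6167
dq6 42.360000000000014 42.360000000000014 [ 0.    0.06 -0.06 -0.02 -0.01]
yaw 123.73580710470628 target 123.63999999999999 tq [-0.26  0.37 -0.12] [-2.05 -1.13  6.33] [633.58 -75.66 112.  ]
t 24.5417
[[522.06 -51.93  33.33  50.47  16.7 ]
 [545.06  57.73 123.37  51.1   14.12]
 [632.77 -73.98 123.29  54.68  13.83]
 [655.11  36.44  33.6   52.28  16.84]]
25.9833
```

View pics/c5.png

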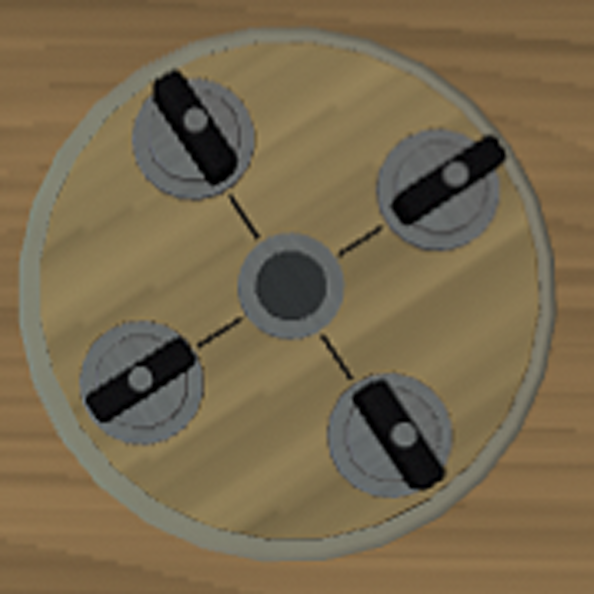

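All four bars now point along their marks, each within about 0.4°, and the arm is clear.

```bash
python3 -c "
from bench import bot
print(bot.sign_off())"
```

```text
the job is handed in; nothing more can be done
None
```

All four knobs were turned clockwise in crosswise order to within about 0.4° of their marks (top camera), and the job was handed in with the robot clock at about 26 s.

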